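Hang the blue tool shelf on the slotted upright

ROBOT

A 6-joint arm with a two-finger parallel gripper is mounted at the origin on the work surface. World frame = base frame: x ahead of the robot, y to its left, z up, the work surface at z = 0. Lengths are in m, angles in rad, forces in N, time in s.
With the tool pointing down it reaches from about 0.35 to 1 m from the base axis. Payload 7.1 kg.
Tool frame: the origin (TCP) lies midway between the tips of the shut fingers; the grasp point (between the pads) lies 19 mm behind it (r.grasp_offset is the distance from the TCP to the grasp point, in m); z points along the fingers, y is the line along which they close (so a half turn about z gives the same grasp; the last joint's range is limited). The gripper opens to 85 mm and grips with 20 to 120 N. Pads are 22 mm wide; open, the fingers measure 114 mm over their backs; the gripper's body (76 mm by 85 mm) begins 54 mm behind the grasp point. The pads swing forward as they close: fully open they stand 13 mm farther back than shut.
Start: joints at [1.132, 0.423, 1.63, -0, 1.089, -0.019], TCP at [0.255, 0.571, 0.231] pointing down, gripper open.
Joint ranges: [-3, 3], [-0.9, 2.11], [0.09, 2.58], [-1.31, 4.45], [0.11, 2.69], [-2.54, 2.54]. Speed limits (rad/s): [2.39, 2.39, 3.01, 3.14, 3.14, 3.14].

INTERFACE

Orientations are given as a 3x3 rotation matrix whose columns are the frame's x, y, z axes.
In Python, from bench import r gives the robot as it stands.
- The arm moves only by the tool servo_tool, never from a script. Its argument "plan" is a list of rows, each an object of numbers: "jaw": the finger opening in m, from 0 to 0.0854; "x", "y", "z": the shift along the tool's x, y, z in m; "yaw": the turn about the tool's z in rad. In form: [{"jaw": .., "x": .., "y": .., "z": .., "yaw": ..}, ...]. A call has 1 to 12 rows; each row is the pose to reach, as a shift and turn from the pose commanded when the call began, along the tool's axes at that moment; what a row does not reach only later rows make up. A row lasts 1/10 s, in which the tool goes at most 50 mm and 8.59 degrees, less where a joint would pass 70% of its speed; a pose out of reach is approached as far as the arm can. A call with a gripper value outside its range is refused whole. The fingers move at their own pace and stop on an object; "grip_force" is the grip in N (left out, the last holds). Time passes only in rows, so rows that repeat a pose let the fingers close. It gives the time, the measured TCP pose, the force, the opening and the grip force at its end, in the units of the state.
- r.read_state(): the state, without advancing time (a new reading comes with each control period).
- r.read_camera(name): name is "side" or "top"; returns a dict with "frame" (480x640x3 uint8, red, green, blue), "intrinsics" (3x3 intrinsics, pixels), "R" (3x3) and "t" (3): a world point X has camera coordinates R X + t. Camera axes: x right, y down, z forward; pixel columns grow to the right and rows downward; lengths in m; the calibration is good to about 2 mm. A picture is of the moment at which its call begins. There is no depth.
- r.sign_off(): hands the job in; it is judged then, once.
Trained networks look in a picture, given as the dict that the camera call returned (one of the last four; its "shot" number tells which), for a name from the list of things; names that differ only in an ending like _2 or _b are one class to them, and where a whole thing is asked for, a point or a joint stands for the part that bears it (a point fixed in the world has none). Each returns a list of dicts, best first, with "confidence" (0 to 1); they miss things now and then, are a little off and sometimes report something else, mostly with a low value. They report only what shows in the picture. A call takes as long as a camera call. They do not tell look-alikes from the thing itself.
- r.cut_out(picture, target): "mask" (480x640 bool, what is visible of it) and "rect" ([left, top, right, bottom] in pixels, round what is visible of it).
The state is a dict: "t": time; "joint_positions": joint angles; "dq": joint speeds; "effort": joint torques, N m; "tool_pos": TCP position; "eef_rot": TCP orientation; "force": force on the tool from outside, world axes, zero at the start; "wrist_torque": the same for the moment, N m; "opening": finger opening in m; "gripper_force": force on a finger pad.
Only numpy, scipy, OpenCV 4.12 (cv2) and the standard library are available. Lean on these libraries where they do the work, as an engineer would, in place of code of your own. Each camera call takes 0.05 s, during which the arm holds its last target. There are 200 camera calls.

TASK

Pick up the blue tool shelf, press its two hook tabs into the upper pair of slots of the steel upright on the goldsmith's bench and push it down until the hooks are fully engaged, then let go so that it hangs there level and square. Do not knock the red shelf or the amber jar about.

Things in the scene. Friction and masses are not known exactly. Their poses are not given: they have to be found in the camera images.
- blue_grip (a point): The blue tool shelf (0.25 to 0.5 kg), standing upright on the bench as it is to hang: a 110 x 110 mm wooden board with a grip fin along x in its middle, 14 mm thick in y, 60 mm long. This point is the centre of the fin's upper part, 18 mm below its top, 60 mm above the shelf's underside: pinch it from above, fingers closing along y. x points to the hooks, z up.
- blue_hooks (a point): Same shelf: on the outer face of its blue back plate (110 wide, 90 mm high), 65 mm in x and 10 mm up from blue_grip, midway between the two hooks (at y = +-32 mm), level with the undersides of their tabs. Tabs 12 wide, 8 thick, 19 mm long; end lips slant down and out to 18 mm below, 22 mm out from the plate. Gap plate to lip 10 mm at top, 18 at bottom.
- upper_slots (a point): Fixed steel upright, 156 wide, 240 high, 8 mm thick, yellow strip on top, foot behind it. Point on its front face, between the two upper slots, level with their lower edges (165 mm up). x points into the plate, z up. Slots 34 wide, 48 mm high, through, at y = +-32 mm; a like row 80 mm lower stays empty. Home: blue_hooks at this point, tabs resting on the edges, axes aligned.
- red_shelf: Bystander: a loose shelf of the same shape and size as the blue one, but red, with two round rubber pads in place of hooks. It and the blue one stand left and right of the middle, either way round. Origin at the centre of its underside, axes as the blue one's.
- jar: Bystander: a small closed amber jar, 44 mm across, 60 mm high, loose on the bench in front of the upright. Origin at the centre of its underside. A small fixed bench vise, 100 mm high, stands at the far left.
Not all that is in view belongs to the job. Of the things that look like the part that bears blue_grip, the middle-sized one is meant.

How it is judged:
At the end, for the whole second after the job is handed in: The blue shelf hangs at rest by both hooks in the upper slots: tabs within 10 mm of the height of the slots' lower edges, back plate within 14 mm of the face, hooks within 20 mm sideways of the slots' middle, upright within 10 degrees and square to the plate within 12 degrees (x of blue_hooks in the frame of upper_slots between -0.014 and 0.008 m and y of blue_hooks in the frame of upper_slots between -0.02 and 0.02 m and z of blue_hooks in the frame of upper_slots between -0.01 and 0.01 m and angle between blue_grip's own z axis and vertical below 0.175 rad and angle between the x axis of blue_grip and the x axis of upper_slots, either way round below 0.21 rad and linear speed of blue_shelf below 0.02 m/s); the robot touches nothing.
It fails at once if the red shelf is pushed more than 30 mm or tipped (distance of red_shelf from where it was at the start of the episode above 0.03 m or angle between red_shelf's own z axis and vertical above 0.4 rad).
It fails at once if the amber jar is pushed more than 30 mm or tipped (distance of jar from where it was at the start of the episode above 0.03 m or angle between jar's own z axis and vertical above 0.4 rad).
It also fails if it takes over 45 s, if anything falls off the work surface, if the arm or the gripper's body presses on something with over 40 N, if the wrist force passes 120 N, or if a joint passes its speed limit or range.

## Working session

There is one attempt and no reset: what is moved stays moved. The work goes in short steps, Python scripts to look and compute and a tool call to move; the robot and the scene stay as the last step left them, time stands still between calls to the robot, and variables do not carry over. Pictures are saved under pics/ and viewed, at most 10 in all, crops included, and the job is handed in when it is done.

Besides the shell and the picture viewer there is one more tool, called by a JSON object that holds its "fn" and its "kwargs", one argument or row to a line. servo_tool: Moves the arm, as the interface text tells. Its arguments: {"type":"object","properties":{"plan":{"type":"array"},"grip_force":{"type":"number"}},"required":["plan"]}

```bash
ls; mkdir -p pics; python3 - <<'E'
from bench import r
import cv2,pickle
s=r.read_state();print({k:s[k] for k in('t','tool_pos','eef_rot','opening')})
P={}
for n in('side','top'):
    p=r.read_camera(n);P[n]=p
    cv2.imwrite(f'pics/{n}0.png',p['frame'][:,:,::-1])
    print(n,p['intrinsics'],p['R'],p['t'])
    for t in('blue_grip','blue_hooks','upper_slots','red_shelf','jar'):
        try:
            for d in r.cut_out(p,t):print(n,t,d['confidence'],d['rect'],d['mask'].sum())
        except Exception as e:print(n,t,e)
pickle.dump(P,open('p0.pkl','wb'))
E
```

```text
pics
{'t': 0.0, 'tool_pos': array([0.25446134, 0.57024988, 0.23054163]), 'eef_rot': array([[-9.13196967e-01,  4.07517960e-01, -6.40873043e-04],
       [ 4.07518464e-01,  9.13195874e-01, -1.41287725e-03],
       [ 9.46976289e-06, -1.55140282e-03, -9.99998797e-01]]), 'opening': 0.08546964926092086}
side [[587.99292656   0.         329.18449649]
 [  0.         587.99292656 237.85726579]
 [  0.           0.           1.        ]] [[ 0.85250292 -0.52262319 -0.01018704]
 [-0.28311072 -0.44525222 -0.84946971]
 [ 0.43941677  0.72705946 -0.52753904]] [-0.44855799  0.22371424  1.1582704 ]
side blue_grip 0.92 [437.0, 334.3, 498.5, 391.7] 2140
side blue_grip 0.76 [270.4, 347.2, 370.0, 454.9] 7148
side blue_grip 0.57 [333.0, 275.9, 415.3, 358.9] 3599
side blue_hooks 0.88 [337.7, 278.6, 416.3, 360.9] 3603
side blue_hooks 0.82 [435.1, 332.1, 500.1, 391.8] 2069
side blue_hooks 0.68 [269.0, 348.2, 369.0, 450.4] 7109
side upper_slots 0.62 [363.5, 162.9, 448.8, 284.3] 5312
side red_shelf 0.98 [247.0, 185.6, 307.7, 242.3] 2026
side jar 0.72 [277.0, 244.9, 299.8, 273.9] 483
top [[603.28088728   0.         333.8930517 ]
 [  0.         603.28088728 247.01074628]
 [  0.           0.           1.        ]] [[-0.00794464 -0.99979644 -0.01854611]
 [-0.98984302  0.01049549 -0.14177674]
 [ 0.14194253  0.01723138 -0.98972491]] [-0.03406443  0.48463917  1.48109147]
top blue_grip 0.95 [427.1, 286.5, 518.8, 372.9] 4467
top blue_grip 0.92 [385.9, 213.8, 439.1, 276.9] 2106
top blue_grip 0.82 [465.2, 196.4, 505.8, 233.8] 1173
top blue_hooks 0.92 [385.9, 211.3, 440.7, 274.9] 2168
top blue_hooks 0.76 [427.4, 288.8, 521.8, 374.3] 4483
top blue_hooks 0.74 [463.3, 196.2, 506.9, 238.9] 1199
top upper_slots 0.9 [303.6, 145.2, 381.8, 190.1] 2659
top red_shelf 0.86 [197.7, 210.8, 251.5, 269.2] 2175
top jar 0.73 [289.8, 256.1, 309.5, 271.8] 256
```

View pics/side0.png

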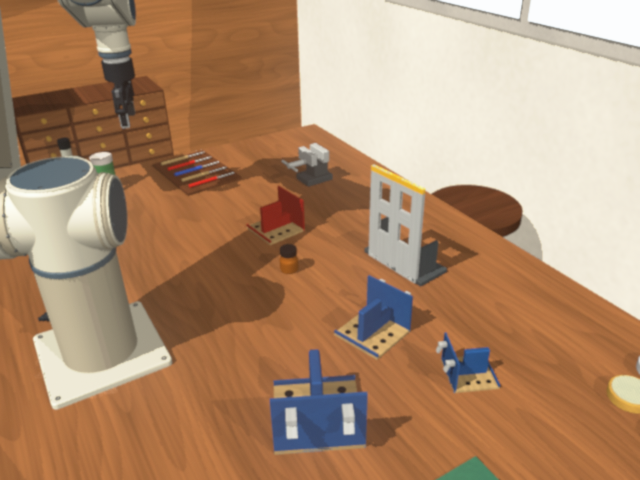

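View pics/top0.png

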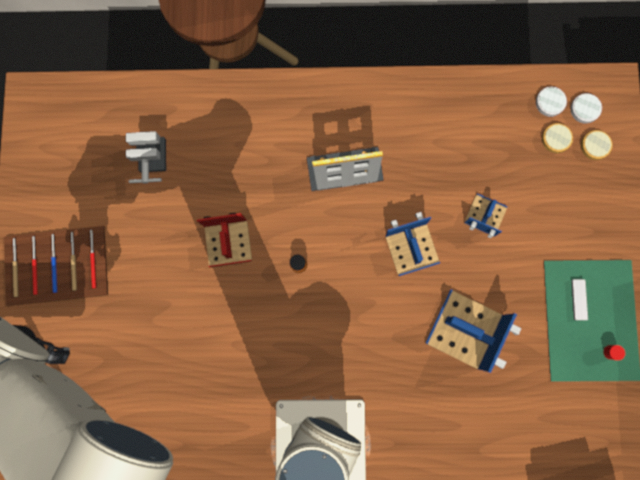

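The scene shows three blue shelves. The middle-sized one is at about (412,243) in top and (375,318) in side, with hooks facing away from the robot. The upright is at top (346,168). I'll look at enlarged crops to get exact corners.

```bash
python3 - <<'E'
import pickle,cv2,numpy as np
P=pickle.load(open('p0.pkl','rb'))
def c(n,x,y,w=100,h=75,k=4):
    return cv2.resize(P[n]['frame'][y:y+h,x:x+w,::-1],None,fx=k,fy=k,interpolation=cv2.INTER_CUBIC)
a=np.vstack([np.hstack([c('top',365,205),c('top',296,130)]),np.hstack([c('side',325,275,100,90)[:,:],c('side',352,160,100,90)])[:300]]) if 0 else None
A=np.hstack([c('top',365,205),c('top',296,130)])
B=np.hstack([c('side',325,280,100,75),cv2.resize(c('side',345,160,160,120,1),(400,300),interpolation=cv2.INTER_CUBIC)])
cv2.imwrite('pics/crop.png',np.vstack([A,B]))
E
```

```text
(no output)
```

View pics/crop.png

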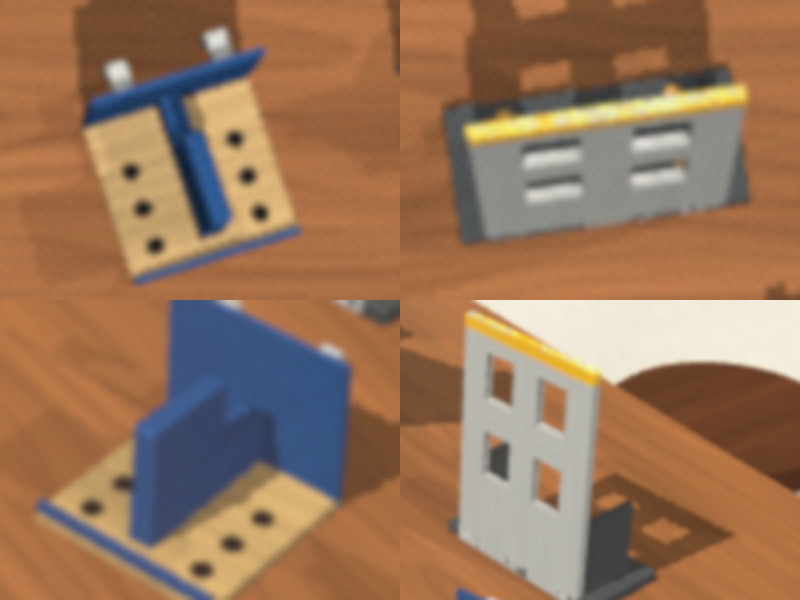

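```bash
cat > fit.py <<'E'
import pickle,cv2,numpy as np
from scipy.optimize import least_squares,minimize
def proj(p,X):
    c=np.asarray(X)@p['R'].T+p['t'];q=c@p['intrinsics'].T
    return q[:,:2]/q[:,2:]
def pose(v,X,z0=0):
    c,s=np.cos(v[2]),np.sin(v[2]);X=np.asarray(X,float)
    return np.c_[v[0]+c*X[:,0]-s*X[:,1],v[1]+s*X[:,0]+c*X[:,1],X[:,2]+z0]
def fit(P,obs,v0):
    # obs: list of (cam, point3d local, pixel)
    f=lambda v:np.concatenate([proj(P[n],pose(v,[X]))[0]-u for n,X,u in obs])
    s=least_squares(f,v0,loss='soft_l1',f_scale=1)
    return s.x,f(s.x).reshape(-1,2)
E
python3 - <<'E'
from fit import *
P=pickle.load(open('p0.pkl','rb'))
T=lambda x,y:np.array([365+x/4-.4,205+y/4-.4]);U=lambda x,y:np.array([296+(x-400)/4-.4,130+y/4-.4])
S=lambda x,y:np.array([325+x/4-.4,280+(y-300)/4-.4]);V=lambda x,y:np.array([345+(x-400)/2.5-.3,160+(y-300)/2.5-.3])
# shelf local: origin centre underside, x to hooks
sh=[('top',(-.055,.055,0),T(135,283)),('top',(-.055,-.055,0),T(299,234)),('top',(.065,-.055,.09),T(264,49)),('top',(.065,.055,.09),T(88,102)),
('side',(-.055,.055,0),S(38,515)),('side',(.055,-.055,.09),S(347,371)),('top',(-.03,.007,.078),T(187,138)) if 0 else ('side',(-.03,-.007,.078),S(155,438)),('side',(-.03,.007,.078),S(136,426))]
for name,o,v0 in(('shelf',sh,[.6,-.15,.2]),('upright',[('top',(0,.032+.017,.165),U(525,170)),('top',(0,.032-.017,.165),U(581,162)),('top',(0,-.032+.017,.165),U(632,156)),('top',(0,-.032-.017,.165),U(688,149)),
 ('top',(0,.078,0),U(483,240)),('top',(0,-.078,0),U(724,207)),('top',(0,.078,.24),U(467,128)),('top',(0,-.078,.24),U(746,91)),
 ('side',(0,.078,0),V(460,535)),('side',(0,-.078,0),V(583,600)),('side',(0,.078,.24),V(466,312)),('side',(0,-.078,.24),V(597,376)),
 ('side',(0,.032+.017,.165),V(487,400)),('side',(0,-.032+.017,.165),V(538,425)),('side',(0,-.032-.017,.213),V(567,392))],[.75,0,0])):
    for sub in('both','top','side'):
        oo=[q for q in o if sub in('both',q[0])]
        v,res=fit(P,oo,v0);print(name,sub,v.round(4))
        if sub=='both':print(res.round(1).tolist())
for n in P:print(n,'cam',-P[n]['R'].T@P[n]['t'])
# bystanders rough
for n,u,z in(('top',(299,262),.06),('side',(288,250),.06)):
    p=P[n];d=p['R'].T@np.linalg.inv(p['intrinsics'])@[*u,1];c=-p['R'].T@p['t'];print('jar',c+d*(z-c[2])/d[2])
E
```

```text
shelf both [ 0.477  -0.2396  0.2775]
[[0.1, 2.2], [0.4, 2.2], [-0.2, -2.7], [0.4, -3.3], [-2.2, 2.1], [-0.2, 0.2], [0.9, -1.6], [0.0, -1.7]]
shelf top [ 0.4751 -0.2391  0.286 ]
shelf side [ 0.4768 -0.2406  0.2515]
upright both [ 0.6521 -0.0737  0.1383]
[[-0.3, -1.2], [0.1, -1.4], [0.1, -1.8], [0.5, -2.1], [1.2, -0.2], [0.1, -0.7], [0.2, 2.1], [0.2, 1.1], [-0.2, 0.7], [-2.9, 3.5], [0.1, 0.4], [-0.8, -1.0], [-0.6, -0.5], [-0.9, -0.1], [0.2, -0.8]]
upright top [ 0.6501 -0.0731  0.1259]
upright side [ 0.6534 -0.0742  0.1519]
side cam [-0.06323054 -0.976949    0.79650185]
top cam [ 0.26921619 -0.06466526  1.53395192]
jar [0.44422928 0.04722718 0.06      ]
jar [0.44258105 0.04381037 0.06      ]
```

```bash
cat > m.py <<'E'
from fit import *
P=pickle.load(open('p0.pkl','rb'))
T=lambda x,y:np.array([365+x/4-.4,205+y/4-.4]);U=lambda x,y:np.array([296+(x-400)/4-.4,130+y/4-.4])
S=lambda x,y:np.array([325+x/4-.4,280+(y-300)/4-.4]);V=lambda x,y:np.array([345+(x-400)/2.5-.3,160+(y-300)/2.5-.3])
def sh(xf,xb):return [('top',(xf,.055,0),T(135,283)),('top',(xf,-.055,0),T(299,234)),('top',(xb,-.055,.09),T(264,49)),('top',(xb,.055,.09),T(88,102)),
('side',(xf,.055,0),S(38,515)),('side',(xb,-.055,.09),S(350,369)),('side',(xb,-.055,0),S(341,502)),
('side',(-.03,-.007,.078),S(155,438)),('side',(-.03,.007,.078),S(136,426)),('side',(.03,.007,.078),S(218,376)),('top',(-.03,-.007,.078),T(231,216)),('top',(-.03,.007,.078),T(209,222)),('top',(.03,.007,.078),T(185,136))]
def f(v):return np.concatenate([proj(P[n],pose(v,[X]))[0]-u for n,X,u in sh(v[3],v[4])])
s=least_squares(f,[.477,-.24,.27,-.055,.065],loss='soft_l1');print(s.x.round(4),f(s.x).reshape(-1,2).round(1).tolist())
o=[('top',(0,.049,.165),U(525,170)),('top',(0,.015,.165),U(581,162)),('top',(0,-.015,.165),U(632,156)),('top',(0,-.049,.165),U(688,149)),
 ('top',(0,.078,0),U(483,240)),('top',(0,-.078,0),U(724,207)),('top',(.008,.078,.24),U(467,126)),('top',(.008,-.078,.24),U(746,87)),
 ('side',(0,.078,0),V(460,535)),('side',(0,.078,.24),V(466,314)),('side',(0,-.078,.24),V(595,381)),
 ('side',(0,.049,.165),V(487,400)),('side',(0,-.015,.165),V(538,425)),('side',(0,-.049,.213),V(567,392))]
v,res=fit(P,o,[.65,-.07,.13]);print(v.round(4),res.round(1).tolist())
E
python3 m.py
```

```text
[ 0.4737 -0.2409  0.2893 -0.0453  0.0621] [[-0.2, -0.0], [-0.1, -0.4], [0.4, -0.4], [1.2, -0.5], [-0.0, 1.0], [0.1, -0.4], [-0.4, 1.5], [0.0, -0.6], [-0.9, -0.7], [-2.2, -2.5], [1.1, 0.2], [1.1, 0.4], [-0.6, -1.5]]
[ 0.6502 -0.0743  0.1257] [[-0.0, -0.7], [0.4, -0.6], [0.4, -0.9], [0.8, -1.1], [1.3, 0.1], [0.4, 0.3], [-0.0, -0.4], [0.1, -0.1], [-0.4, 0.9], [-0.2, -0.2], [-0.8, -2.5], [-0.9, -0.3], [-1.5, 0.3], [-0.6, -0.3]]
```

```bash
cat > go.py <<'E'
import sys,numpy as np
from bench import r
def go(x,y,z,a):
    s=r.read_state();R=s['eef_rot'];d=R.T@(np.array([x,y,z])-s['tool_pos'])
    h=np.arctan2(R[1,0],R[0,0]);w=(h-a+np.pi)%(2*np.pi)-np.pi
    print('t',round(s['t'],2),'pos',s['tool_pos'].round(4),'ang',h.round(4),'open',round(s['opening'],4),'F',s['force'].round(1),'q',s['joint_positions'].round(2))
    print('shift',d.round(4),'yaw',round(w,4))
if __name__=='__main__':go(*map(float,sys.argv[1:5]))
E
python3 go.py .471 -.242 .231 .287
```

```text
t 0.6 pos [0.2547 0.5707 0.2313] ang 2.7218 open 0.0856 F [ 0.6  0.9 -0.2] q [ 1.13  0.42  1.63  0.    1.09 -0.02]
shift [-5.288e-01 -6.540e-01  3.000e-04] yaw 2.4348
```

{"fn": "servo_tool", "kwargs": {
  "plan": [
    {"jaw": 0.0854, "x": -0.529, "y": -0.654, "z": 0, "yaw": 2.435},
    {"jaw": 0.0854, "x": -0.529, "y": -0.654, "z": 0, "yaw": 2.435},
    {"jaw": 0.0854, "x": -0.529, "y": -0.654, "z": 0, "yaw": 2.435},
    {"jaw": 0.0854, "x": -0.529, "y": -0.654, "z": 0, "yaw": 2.435},
    {"jaw": 0.0854, "x": -0.529, "y": -0.654, "z": 0, "yaw": 2.435},
    {"jaw": 0.0854, "x": -0.529, "y": -0.654, "z": 0, "yaw": 2.435},
    {"jaw": 0.0854, "x": -0.529, "y": -0.654, "z": 0, "yaw": 2.435},
    {"jaw": 0.0854, "x": -0.529, "y": -0.654, "z": 0, "yaw": 2.435},
    {"jaw": 0.0854, "x": -0.529, "y": -0.654, "z": 0, "yaw": 2.435},
    {"jaw": 0.0854, "x": -0.529, "y": -0.654, "z": 0, "yaw": 2.435},
    {"jaw": 0.0854, "x": -0.529, "y": -0.654, "z": 0, "yaw": 2.435},
    {"jaw": 0.0854, "x": -0.529, "y": -0.654, "z": 0, "yaw": 2.435}
  ]
}}

```text
t: 1.8
tool_pos: [0.4095, -0.0111, 0.2318]
eef_rot: [[0.609, 0.793, 0.001], [0.793, -0.609, -0.0], [0.001, 0.001, -1.0]]
force: [1.8, 0.9, 0.1]
opening: 0.0853
gripper_force: 0.0
```

```bash
python3 go.py .471 -.242 .231 .287
```

```text
t 1.8 pos [ 0.4095 -0.0111  0.2318] ang 0.9156 open 0.0853 F [1.8 0.9 0.1] q [-0.06  0.1   2.08  0.    0.96  0.6 ]
shift [-0.1456  0.1895  0.0009] yaw 0.6286
```

{"fn": "servo_tool", "kwargs": {
  "plan": [
    {"jaw": 0.0854, "x": -0.146, "y": 0.19, "z": 0, "yaw": 0.629},
    {"jaw": 0.0854, "x": -0.146, "y": 0.19, "z": 0, "yaw": 0.629},
    {"jaw": 0.0854, "x": -0.146, "y": 0.19, "z": 0, "yaw": 0.629},
    {"jaw": 0.0854, "x": -0.146, "y": 0.19, "z": 0, "yaw": 0.629},
    {"jaw": 0.0854, "x": -0.146, "y": 0.19, "z": 0, "yaw": 0.629},
    {"jaw": 0.0854, "x": -0.146, "y": 0.19, "z": 0, "yaw": 0.629},
    {"jaw": 0.0854, "x": -0.146, "y": 0.19, "z": 0, "yaw": 0.629},
    {"jaw": 0.0854, "x": -0.146, "y": 0.19, "z": 0, "yaw": 0.629}
  ]
}}

```text
t: 2.6
tool_pos: [0.4717, -0.2392, 0.2311]
eef_rot: [[0.957, 0.289, -0.001], [0.289, -0.957, 0.001], [-0.001, -0.001, -1.0]]
force: [-0.6, 1.0, -0.8]
opening: 0.0855
gripper_force: 0.0
```

```bash
python3 go.py .471 -.242 .041 .287; python3 - <<'E'
from bench import r
import cv2,pickle,numpy as np
P={n:r.read_camera(n) for n in('side','top')};pickle.dump(P,open('p1.pkl','wb'))
k=lambda f:cv2.resize(f[:,:,::-1],(400,400),interpolation=cv2.INTER_CUBIC)
cv2.imwrite('pics/a1.png',np.hstack([k(P['side']['frame'][200:380,300:480]),k(P['top']['frame'][150:330,320:500])]))
E
```

```text
t 2.6 pos [ 0.4717 -0.2392  0.2311] ang 0.2935 open 0.0855 F [-0.6  1.  -0.8] q [-0.49  0.28  1.84  0.    1.02  0.79]
shift [-0.0014  0.0026  0.1901] yaw 0.0065
```

View pics/a1.png

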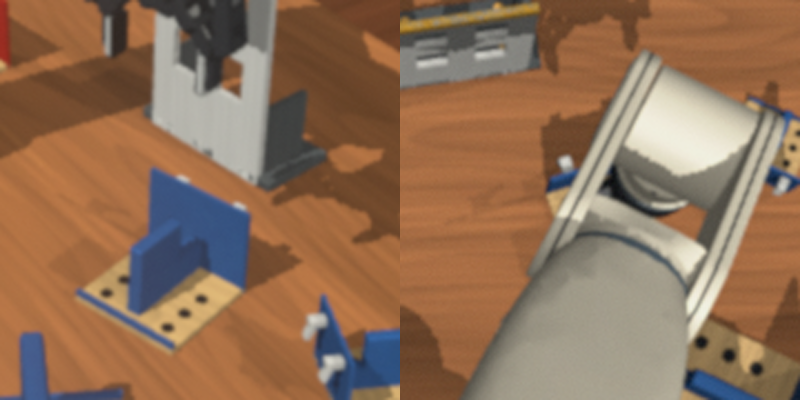

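Fingers straddle the fin from above, and the side crop shows the tips over (160,70), clear. I'll descend now.

{"fn": "servo_tool", "kwargs": {
  "plan": [
    {"jaw": 0.0854, "x": -0.001, "y": 0.002, "z": 0.05, "yaw": 0.006},
    {"jaw": 0.0854, "x": -0.001, "y": 0.002, "z": 0.1, "yaw": 0.006},
    {"jaw": 0.0854, "x": -0.001, "y": 0.002, "z": 0.13, "yaw": 0.006},
    {"jaw": 0.0854, "x": -0.001, "y": 0.002, "z": 0.16, "yaw": 0.006},
    {"jaw": 0.0854, "x": -0.001, "y": 0.002, "z": 0.18, "yaw": 0.006},
    {"jaw": 0.0854, "x": -0.001, "y": 0.002, "z": 0.19, "yaw": 0.006},
    {"jaw": 0.0854, "x": -0.001, "y": 0.002, "z": 0.19, "yaw": 0.006}
  ]
}}

```text
t: 3.4
tool_pos: [0.4713, -0.2413, 0.0405]
eef_rot: [[0.959, 0.284, -0.002], [0.284, -0.959, 0.001], [-0.002, -0.002, -1.0]]
force: [-0.0, -0.0, 0.3]
opening: 0.0854
gripper_force: 0.0
```

```bash
python3 go.py .471 -.242 .041 .287; python3 - <<'E'
from bench import r
import cv2,pickle,numpy as np
P={n:r.read_camera(n) for n in('side','top')}
k=lambda f:cv2.resize(f[:,:,::-1],(400,400),interpolation=cv2.INTER_CUBIC)
cv2.imwrite('pics/a2.png',np.hstack([k(P['side']['frame'][230:370,310:450]),k(P['top']['frame'][150:330,320:500])]))
E
```

```text
t 3.4 pos [ 0.4713 -0.2413  0.0405] ang 0.288 open 0.0854 F [-0.  -0.   0.3] q [-0.5   0.59  1.94  0.    0.62  0.79]
shift [-0.0005  0.0005 -0.0005] yaw 0.001
```

View pics/a2.png

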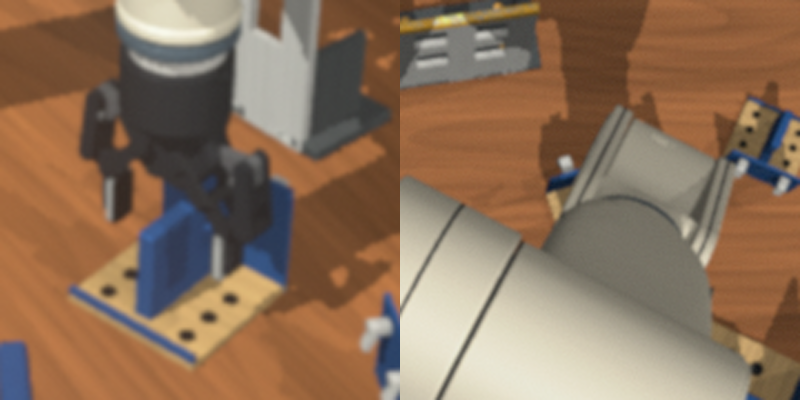

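Fingers are on both sides of the fin (side crop (115,195) and (218,255)). I'll close and lift.

{"fn": "servo_tool", "kwargs": {
  "plan": [
    {"jaw": 0.0, "x": 0, "y": 0, "z": 0},
    {"jaw": 0.0, "x": 0, "y": 0, "z": 0},
    {"jaw": 0.0, "x": 0, "y": 0, "z": 0},
    {"jaw": 0.0, "x": 0, "y": 0, "z": 0},
    {"jaw": 0.0, "x": 0, "y": 0, "z": 0},
    {"jaw": 0.0, "x": 0, "y": 0, "z": 0},
    {"jaw": 0.0, "x": 0, "y": 0, "z": 0},
    {"jaw": 0.0, "x": 0, "y": 0, "z": 0}
  ],
  "grip_force": 90
}}

```text
validation failed for argument at $.pl...
```

{"fn": "servo_tool", "kwargs": {
  "plan": [
    {"jaw": 0.001, "x": 0, "y": 0, "z": 0, "yaw": 0},
    {"jaw": 0.001, "x": 0, "y": 0, "z": 0, "yaw": 0},
    {"jaw": 0.001, "x": 0, "y": 0, "z": 0, "yaw": 0},
    {"jaw": 0.001, "x": 0, "y": 0, "z": 0, "yaw": 0},
    {"jaw": 0.001, "x": 0, "y": 0, "z": 0, "yaw": 0},
    {"jaw": 0.001, "x": 0, "y": 0, "z": 0, "yaw": 0},
    {"jaw": 0.001, "x": 0, "y": 0, "z": 0, "yaw": 0},
    {"jaw": 0.001, "x": 0, "y": 0, "z": 0, "yaw": 0}
  ],
  "grip_force": 90
}}

```text
t: 4.3
tool_pos: [0.472, -0.2425, 0.0417]
eef_rot: [[0.959, 0.283, 0.0], [0.283, -0.959, -0.0], [0.0, 0.0, -1.0]]
force: [-0.6, 0.8, 5.3]
opening: 0.013
gripper_force: 88.5
```

```bash
python3 - <<'E'
import numpy as np
# pre-insert: grip 50 mm+ in front of home; home grip = slots-65mm along x
a=.126;h=np.array([.650,-.0745]);u=np.array([np.cos(a),np.sin(a)])
for d in(.105,.065):print(d,(h-u*d).round(4))
E
python3 go.py .471 -.242 .165 .287
```

```text
0.105 [ 0.5458 -0.0877]
0.065 [ 0.5855 -0.0827]
t 4.3 pos [ 0.472  -0.2425  0.0417] ang 0.2868 open 0.013 F [-0.6  0.8  5.3] q [-0.5   0.58  1.93  0.    0.62  0.79]
shift [-0.0008 -0.0007 -0.1233] yaw -0.0002
```

{"fn": "servo_tool", "kwargs": {
  "plan": [
    {"jaw": 0.001, "x": 0, "y": 0, "z": -0.02, "yaw": 0},
    {"jaw": 0.001, "x": 0, "y": 0, "z": -0.05, "yaw": 0},
    {"jaw": 0.001, "x": 0, "y": 0, "z": -0.09, "yaw": 0},
    {"jaw": 0.001, "x": 0, "y": 0, "z": -0.12, "yaw": 0},
    {"jaw": 0.001, "x": 0, "y": 0, "z": -0.125, "yaw": 0},
    {"jaw": 0.001, "x": 0, "y": 0, "z": -0.125, "yaw": 0}
  ]
}}

```text
t: 4.9
tool_pos: [0.472, -0.2425, 0.1666]
eef_rot: [[0.959, 0.283, 0.001], [0.283, -0.959, -0.001], [0.001, 0.001, -1.0]]
force: [-0.5, -0.8, -3.4]
opening: 0.0131
gripper_force: 88.2
```

```bash
python3 go.py .521 -.0908 .166 .126
```

```text
t 4.9 pos [ 0.472  -0.2425  0.1666] ang 0.2868 open 0.0131 F [-0.5 -0.8 -3.4] q [-0.5   0.37  1.89 -0.    0.88  0.79]
shift [ 0.0899 -0.1316  0.0006] yaw 0.1608
```

{"fn": "servo_tool", "kwargs": {
  "plan": [
    {"jaw": 0.001, "x": 0.01, "y": -0.03, "z": 0, "yaw": 0.05},
    {"jaw": 0.001, "x": 0.03, "y": -0.065, "z": 0, "yaw": 0.1},
    {"jaw": 0.001, "x": 0.06, "y": -0.1, "z": 0, "yaw": 0.16},
    {"jaw": 0.001, "x": 0.08, "y": -0.125, "z": 0, "yaw": 0.161},
    {"jaw": 0.001, "x": 0.09, "y": -0.132, "z": 0, "yaw": 0.161},
    {"jaw": 0.001, "x": 0.09, "y": -0.132, "z": 0, "yaw": 0.161},
    {"jaw": 0.001, "x": 0.09, "y": -0.132, "z": 0, "yaw": 0.161}
  ]
}}

```text
t: 5.6
tool_pos: [0.5199, -0.0907, 0.165]
eef_rot: [[0.992, 0.126, -0.003], [0.126, -0.992, 0.0], [-0.003, -0.0, -1.0]]
force: [0.3, -0.8, -2.6]
opening: 0.0127
gripper_force: 88.6
```

```bash
python3 go.py .5855 -.0827 .166 .126; python3 - <<'E'
from bench import r
import cv2,pickle,numpy as np
P={n:r.read_camera(n) for n in('side','top')};pickle.dump(P,open('p2.pkl','wb'))
k=lambda f:cv2.resize(f[:,:,::-1],(400,400),interpolation=cv2.INTER_CUBIC)
cv2.imwrite('pics/a3.png',np.hstack([k(P['side']['frame'][150:290,310:450]),k(P['top']['frame'][130:230,295:395])]))
E
```

```text
t 5.6 pos [ 0.5199 -0.0907  0.165 ] ang 0.1263 open 0.0127 F [ 0.3 -0.8 -2.6] q [-0.2   0.37  1.89 -0.    0.88  1.25]
shift [ 0.0661  0.0003 -0.0012] yaw 0.0003
```

View pics/a3.png

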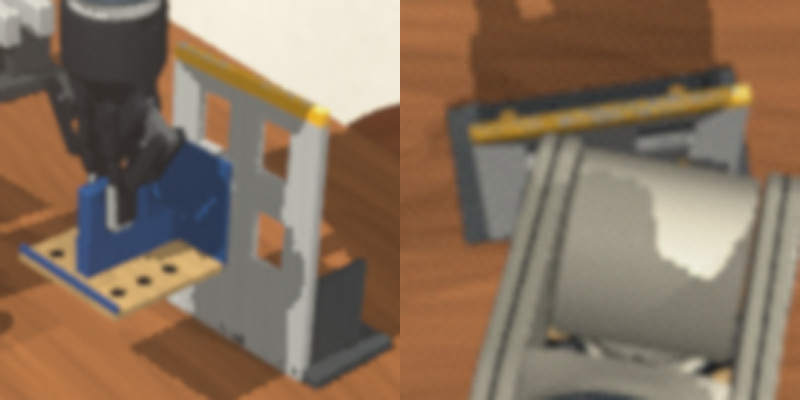

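```bash
python3 - <<'E'
from fit import *
P=pickle.load(open('p2.pkl','rb'));p=P['side'];k=400/140
pr=lambda v,X,z:((proj(p,pose(v,[X],z))[0]-[310,150]+.4)*k).round(0)
v=[.5199,-.0907,.126]
for X,o in(((-.045,.055,0),(20,255)),((-.045,-.055,0),(122,320)),((.065,-.055,.09),(231,162)),((.06,-.055,0),(222,267)),((-.03,.007,.078),(78,185)),((-.03,-.007,.078),(97,188))):print(X,pr(v,X,.1233),o)
v=[.650,-.0745,.126]
for X,o in(((0,-.078,.24),(307,125)),((0,-.078,0),(287,375)),((0,.078,.24),(177,60)),((0,-.015,.213),(262,122)),((0,-.049,.165),(293,182)),((0,-.015,.085),(258,258)),((0,-.049,.085),(288,272)),((0,.049,.213),(203,93))):print(X,pr(v,X,0),o)
E
```

```text
(-0.045, 0.055, 0) [ 18. 259.] (20, 255)
(-0.045, -0.055, 0) [112. 322.] (122, 320)
(0.065, -0.055, 0.09) [230. 163.] (231, 162)
(0.06, -0.055, 0) [220. 271.] (222, 267)
(-0.03, 0.007, 0.078) [ 73. 187.] (78, 185)
(-0.03, -0.007, 0.078) [ 85. 194.] (97, 188)
(0, -0.078, 0.24) [321. 114.] (307, 125)
(0, -0.078, 0) [299. 383.] (287, 375)
(0, 0.078, 0.24) [175.  44.] (177, 60)
(0, -0.015, 0.213) [257. 117.] (262, 122)
(0, -0.049, 0.165) [285. 189.] (293, 182)
(0, -0.015, 0.085) [249. 261.] (258, 258)
(0, -0.049, 0.085) [279. 278.] (288, 272)
(0, 0.049, 0.213) [199.  88.] (203, 93)
```

Shelf pose in the hand agrees with the model within about 3 mm, and slot tolerance is ±11 mm. I'll advance.

{"fn": "servo_tool", "kwargs": {
  "plan": [
    {"jaw": 0.001, "x": 0.015, "y": 0, "z": -0.001, "yaw": 0},
    {"jaw": 0.001, "x": 0.025, "y": 0, "z": -0.001, "yaw": 0},
    {"jaw": 0.001, "x": 0.033, "y": 0, "z": -0.001, "yaw": 0},
    {"jaw": 0.001, "x": 0.039, "y": 0, "z": -0.001, "yaw": 0},
    {"jaw": 0.001, "x": 0.045, "y": 0, "z": -0.001, "yaw": 0},
    {"jaw": 0.001, "x": 0.05, "y": 0, "z": -0.001, "yaw": 0},
    {"jaw": 0.001, "x": 0.05, "y": 0, "z": -0.001, "yaw": 0}
  ]
}}

```text
t: 6.4
tool_pos: [0.5711, -0.084, 0.1673]
eef_rot: [[0.992, 0.126, 0.0], [0.126, -0.992, -0.0], [0.0, 0.0, -1.0]]
force: [0.1, -0.6, -3.5]
opening: 0.013
gripper_force: 88.6
```

```bash
python3 go.py .5855 -.0827 .166 .126; python3 - <<'E'
from bench import r
import cv2,pickle,numpy as np
P={n:r.read_camera(n) for n in('side','top')};pickle.dump(P,open('p3.pkl','wb'))
k=lambda f:cv2.resize(f[:,:,::-1],(400,400),interpolation=cv2.INTER_CUBIC)
cv2.imwrite('pics/a4.png',np.hstack([k(P['side']['frame'][150:290,310:450]),k(P['top']['frame'][130:230,295:395])]))
E
```

```text
t 6.4 pos [ 0.5711 -0.084   0.1673] ang 0.126 open 0.013 F [ 0.1 -0.6 -3.5] q [-0.17  0.44  1.78 -0.    0.92  1.28]
shift [0.0145 0.0005 0.0013] yaw 0.0
```

View pics/a4.png

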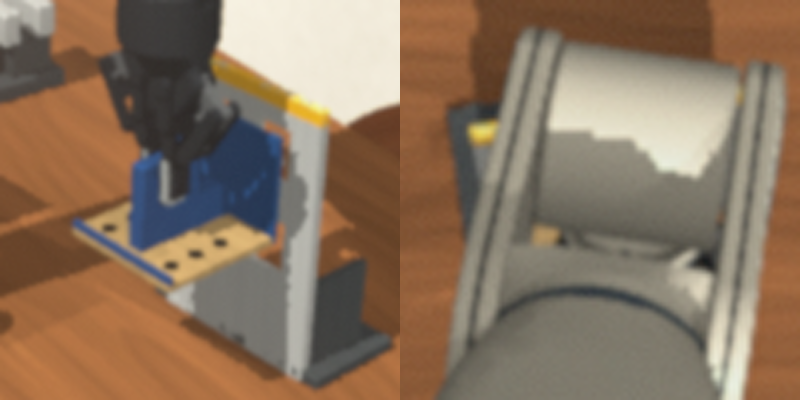

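The hooks should be about 8 mm into the slots, with no force. I'll continue until the plate touches.

{"fn": "servo_tool", "kwargs": {
  "plan": [
    {"jaw": 0.001, "x": 0.004, "y": 0, "z": 0.001, "yaw": 0},
    {"jaw": 0.001, "x": 0.008, "y": 0, "z": 0.001, "yaw": 0},
    {"jaw": 0.001, "x": 0.011, "y": 0, "z": 0.001, "yaw": 0},
    {"jaw": 0.001, "x": 0.011, "y": 0, "z": 0.001, "yaw": 0}
  ]
}}

```text
t: 6.9
tool_pos: [0.582, -0.0826, 0.1664]
eef_rot: [[0.992, 0.126, 0.001], [0.126, -0.992, -0.0], [0.0, 0.0, -1.0]]
force: [0.1, -0.2, -2.4]
opening: 0.013
gripper_force: 88.6
```

{"fn": "servo_tool", "kwargs": {
  "plan": [
    {"jaw": 0.001, "x": 0.001, "y": 0, "z": 0, "yaw": 0},
    {"jaw": 0.001, "x": 0.002, "y": 0, "z": 0, "yaw": 0},
    {"jaw": 0.001, "x": 0.002, "y": 0, "z": 0, "yaw": 0}
  ]
}}

```text
t: 7.2
tool_pos: [0.5834, -0.0824, 0.1663]
eef_rot: [[0.992, 0.125, 0.0], [0.125, -0.992, 0.0], [0.0, -0.0, -1.0]]
force: [-0.1, 0.0, -2.6]
opening: 0.0129
gripper_force: 88.6
```

{"fn": "servo_tool", "kwargs": {
  "plan": [
    {"jaw": 0.001, "x": 0.001, "y": 0, "z": 0, "yaw": 0},
    {"jaw": 0.001, "x": 0.002, "y": 0, "z": 0, "yaw": 0},
    {"jaw": 0.001, "x": 0.002, "y": 0, "z": 0, "yaw": 0}
  ]
}}

```text
t: 7.5
tool_pos: [0.585, -0.0823, 0.1663]
eef_rot: [[0.992, 0.126, -0.001], [0.126, -0.992, -0.0], [-0.001, 0.0, -1.0]]
force: [-2.6, -0.5, -2.1]
opening: 0.0131
gripper_force: 88.7
```

{"fn": "servo_tool", "kwargs": {
  "plan": [
    {"jaw": 0.001, "x": 0.001, "y": 0, "z": 0, "yaw": 0},
    {"jaw": 0.001, "x": 0.002, "y": 0, "z": 0, "yaw": 0},
    {"jaw": 0.001, "x": 0.002, "y": 0, "z": 0, "yaw": 0}
  ]
}}

```text
t: 7.8
tool_pos: [0.5851, -0.0823, 0.1659]
eef_rot: [[0.992, 0.126, -0.005], [0.126, -0.992, -0.0], [-0.005, -0.0, -1.0]]
force: [-9.1, -3.3, 1.9]
opening: 0.0129
gripper_force: 89.3
```

Contact came at x=0.585, as predicted. I'll relax the push and go down.

{"fn": "servo_tool", "kwargs": {
  "plan": [
    {"jaw": 0.001, "x": -0.002, "y": 0, "z": 0, "yaw": 0},
    {"jaw": 0.001, "x": -0.002, "y": 0, "z": 0.005, "yaw": 0},
    {"jaw": 0.001, "x": -0.002, "y": 0, "z": 0.01, "yaw": 0},
    {"jaw": 0.001, "x": -0.002, "y": 0, "z": 0.015, "yaw": 0},
    {"jaw": 0.001, "x": -0.002, "y": 0, "z": 0.018, "yaw": 0},
    {"jaw": 0.001, "x": -0.002, "y": 0, "z": 0.021, "yaw": 0},
    {"jaw": 0.001, "x": -0.002, "y": 0, "z": 0.021, "yaw": 0}
  ]
}}

```text
t: 8.5
tool_pos: [0.585, -0.0821, 0.1446]
eef_rot: [[0.992, 0.126, -0.001], [0.126, -0.992, 0.0], [-0.001, -0.0, -1.0]]
force: [-3.0, 0.1, -4.8]
opening: 0.0131
gripper_force: 88.3
```

{"fn": "servo_tool", "kwargs": {
  "plan": [
    {"jaw": 0.001, "x": 0, "y": 0, "z": 0.002, "yaw": 0},
    {"jaw": 0.001, "x": 0, "y": 0, "z": 0.004, "yaw": 0},
    {"jaw": 0.001, "x": 0, "y": 0, "z": 0.006, "yaw": 0},
    {"jaw": 0.001, "x": 0, "y": 0, "z": 0.006, "yaw": 0}
  ]
}}

```text
t: 8.9
tool_pos: [0.5851, -0.0822, 0.1391]
eef_rot: [[0.992, 0.126, -0.001], [0.126, -0.992, 0.0], [-0.001, -0.0, -1.0]]
force: [-3.9, -0.6, -3.0]
opening: 0.0129
gripper_force: 88.7
```

{"fn": "servo_tool", "kwargs": {
  "plan": [
    {"jaw": 0.001, "x": 0, "y": 0, "z": 0.001, "yaw": 0},
    {"jaw": 0.001, "x": 0, "y": 0, "z": 0.002, "yaw": 0},
    {"jaw": 0.001, "x": 0, "y": 0, "z": 0.002, "yaw": 0}
  ]
}}

```text
t: 9.2
tool_pos: [0.5851, -0.0822, 0.1373]
eef_rot: [[0.992, 0.126, -0.0], [0.126, -0.992, -0.0], [-0.0, -0.0, -1.0]]
force: [-5.8, -0.8, -1.7]
opening: 0.0126
gripper_force: 89.1
```

{"fn": "servo_tool", "kwargs": {
  "plan": [
    {"jaw": 0.001, "x": 0, "y": 0, "z": 0.001, "yaw": 0},
    {"jaw": 0.001, "x": 0, "y": 0, "z": 0.002, "yaw": 0},
    {"jaw": 0.001, "x": 0, "y": 0, "z": 0.002, "yaw": 0}
  ]
}}

```text
t: 9.5
tool_pos: [0.5852, -0.0823, 0.1365]
eef_rot: [[0.992, 0.126, -0.0], [0.126, -0.992, -0.0], [-0.0, 0.0, -1.0]]
force: [-10.0, -1.1, 9.0]
opening: 0.013
gripper_force: 90.8
```

{"fn": "servo_tool", "kwargs": {
  "plan": [
    {"jaw": 0.001, "x": 0, "y": 0, "z": 0.001, "yaw": 0},
    {"jaw": 0.001, "x": 0, "y": 0, "z": 0.002, "yaw": 0},
    {"jaw": 0.001, "x": 0, "y": 0, "z": 0.002, "yaw": 0}
  ]
}}

```text
t: 9.8
tool_pos: [0.5851, -0.0824, 0.1363]
eef_rot: [[0.992, 0.126, 0.0], [0.126, -0.992, -0.0], [0.0, 0.0, -1.0]]
force: [-16.8, 0.2, 25.8]
opening: 0.0131
gripper_force: 93.4
```

Seated at z=0.136, with 0.137 expected. I'll relax and release.

{"fn": "servo_tool", "kwargs": {
  "plan": [
    {"jaw": 0.001, "x": 0, "y": 0, "z": -0.002, "yaw": 0},
    {"jaw": 0.001, "x": 0, "y": 0, "z": -0.002, "yaw": 0},
    {"jaw": 0.015, "x": 0, "y": 0, "z": -0.002, "yaw": 0},
    {"jaw": 0.02, "x": 0, "y": 0, "z": -0.002, "yaw": 0},
    {"jaw": 0.04, "x": 0, "y": 0, "z": -0.002, "yaw": 0},
    {"jaw": 0.06, "x": 0, "y": 0, "z": -0.002, "yaw": 0},
    {"jaw": 0.06, "x": 0, "y": 0, "z": -0.002, "yaw": 0},
    {"jaw": 0.06, "x": 0, "y": 0, "z": -0.002, "yaw": 0}
  ],
  "grip_force": 30
}}

```text
t: 10.6
tool_pos: [0.5855, -0.0822, 0.1353]
eef_rot: [[0.992, 0.125, 0.0], [0.125, -0.992, 0.0], [0.0, 0.0, -1.0]]
force: [0.0, 0.0, 0.0]
opening: 0.0602
gripper_force: 0.0
```

{"fn": "servo_tool", "kwargs": {
  "plan": [
    {"jaw": 0.06, "x": 0, "y": 0, "z": -0.02, "yaw": 0},
    {"jaw": 0.06, "x": 0, "y": 0, "z": -0.05, "yaw": 0},
    {"jaw": 0.06, "x": 0, "y": 0, "z": -0.09, "yaw": 0},
    {"jaw": 0.06, "x": -0.03, "y": 0, "z": -0.12, "yaw": 0},
    {"jaw": 0.06, "x": -0.08, "y": 0, "z": -0.14, "yaw": 0},
    {"jaw": 0.06, "x": -0.13, "y": 0, "z": -0.15, "yaw": 0},
    {"jaw": 0.06, "x": -0.17, "y": 0, "z": -0.15, "yaw": 0},
    {"jaw": 0.06, "x": -0.17, "y": 0, "z": -0.15, "yaw": 0}
  ]
}}

```text
t: 11.4
tool_pos: [0.4117, -0.1033, 0.2852]
eef_rot: [[0.992, 0.124, -0.002], [0.124, -0.992, 0.0], [-0.002, -0.001, -1.0]]
force: [0.1, 0.6, -0.1]
opening: 0.0601
gripper_force: 0.0
```

```bash
python3 - <<'E'
from bench import r
import cv2,numpy as np
P={n:r.read_camera(n) for n in('side','top')}
k=lambda f:cv2.resize(f[:,:,::-1],(400,400),interpolation=cv2.INTER_CUBIC)
cv2.imwrite('pics/a5.png',np.hstack([k(P['side']['frame'][150:310,270:430]),k(P['top']['frame'][120:280,245:405])]))
E
```

```text
(no output)
```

View pics/a5.png

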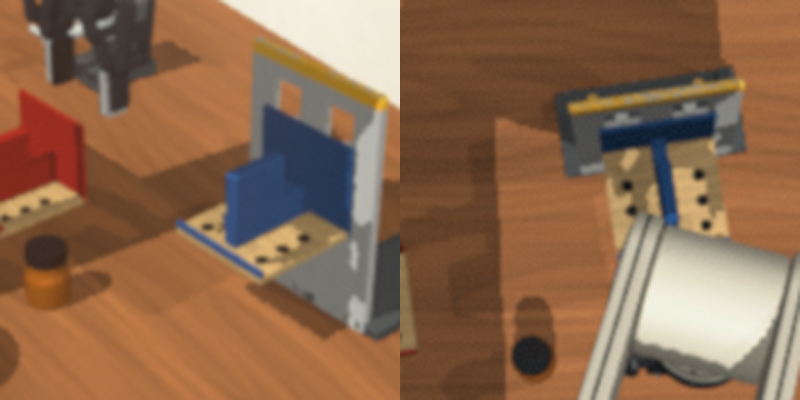

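The blue shelf hangs flush, level and square. It sits centred in the upper slots at side crop (300,170). The jar and red shelf are untouched, and the gripper is clear.

```bash
python3 -c "
from bench import r
print(r.sign_off())"
```

```text
the job is handed in; nothing more can be done
None
```

The blue shelf now hangs by both hooks in the upper slots, level and square in the last camera view; the red shelf and jar were not touched and the job is handed in, though the sign-off returned no verdict.

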